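# Slide the tool hanger into the bench rail until it latches

### The arm

A 6-joint arm with a two-finger parallel gripper is mounted at the origin on the work surface. World frame = base frame: x ahead of the robot, y to its left, z up, the work surface at z = 0. Lengths are in m, angles in rad, forces in N, time in s.
With the tool pointing down it reaches from about 0.2 to 0.875 m from the base axis. Payload 3.4 kg.
Tool frame: the origin (TCP) lies between the finger pads; the fingertips stand 25 mm ahead of it and the grasp point (between the pads) lies 6 mm ahead of it (r.nose_length is the z of the fingertips in the tool frame, in m); z points along the fingers, y is the line along which they close (so a half turn about z gives the same grasp; the last joint's range is limited). The gripper opens to 94 mm and grips with 3 to 60 N. Pads are 16 mm wide; open, the fingers measure 119 mm over their backs; the gripper's body (75 mm by 177 mm) begins 78 mm behind the grasp point.
Start: joints at [-1.276, 0.276, 1.505, -0, 1.361, -0.121], TCP at [0.232, -0.526, 0.23] pointing down, gripper open.
Joint ranges: [-2.89, 2.89], [-0.75, 2.08], [0.22, 2.7], [-1.18, 4.32], [0.11, 2.71], [-2.7, 2.7]. Speed limits (rad/s): [2.57, 2.57, 3.14, 3.14, 3.14, 3.14].

### API

Orientations are given as a unit quaternion [w, x, y, z].
In Python, from plant import r, gripper_to, inverse_kinematics, vision, models, telemetry gives the robot as it stands. Calls block until the motion is done:
- r.move_to(position, orientation): joint-space move of the TCP to a pose.
- r.move_l(position, rot=None, vel=0.15, guard=None): straight line of the TCP; rot=None keeps the orientation; vel is the mean speed in m/s. With guard (N) it stops when the force on the tool has changed by that much, and returns True; else False.
- r.movej(angles): joint-space move.
- gripper_to(opening, f_grip=None): finger opening in m; f_grip is the grip in N (None keeps the last); returns when the fingers have stopped.
- r.hold(seconds).
- inverse_kinematics(position, orientation): joint angles nearest the present ones, or None.
- vision.snapshot(name): name is "scene" or "top" or "wrist"; returns the picture (420x560x3 uint8, red, green, blue); there is no depth.
- vision.get_calibration(name): a dict with "fx", "fy", "cx", "cy" (pixels), "position" and "orientation" of the camera in the world. Camera axes: x right, y down, z forward; pixel columns grow to the right and rows downward; lengths in m; the calibration is good to about 2 mm. A picture is of the moment at which its call begins: read the wrist's pose just before it. get_calibration takes no time and is no camera call; for the wrist camera it gives the pose at the moment of the call.
A pose or a line that the arm cannot do raises r.PlanningError and nothing moves.
- r.sign_off(): hands the job in; it is judged then, once.
Trained networks look in the newest picture that a camera, given by its name, has taken for a name from the list of things; names that differ only in an ending like _2 or _b are one class to them, and where a whole thing is asked for, a point or a joint stands for the part that bears it (a point fixed in the world has none). Each returns a list of dicts, best first, with "score" (0 to 1); they miss things now and then, are a little off and sometimes report something else, mostly with a low value. They report only what shows in the picture. A call takes as long as a camera call.
- models.boxes_of(thing, camera): "at" ([x, y, z] in m, in world coordinates, good to about 4 mm: the middle of the surface that is visible of it).
- models.regions_of(thing, camera): "pixels" (420x560 bool, what is visible of it).
- models.mark_of(thing, camera): "at" ([x, y, z] in m, in world coordinates, good to about 4 mm: a listed point, or the origin of a listed thing).
Readings, each from a call of its own:
- telemetry.current_t(): time.
- telemetry.current_joints(): joint angles.
- telemetry.current_dq(): joint speeds.
- telemetry.current_joint_efforts(): joint torques, N m.
- telemetry.current_ee_pos(): TCP position.
- telemetry.current_tool_rot(): TCP orientation.
- telemetry.current_wrist_force(): force on the tool from outside, world axes, zero at the start.
- telemetry.current_torque(): the same for the moment, N m.
- telemetry.current_opening(): finger opening in m.
- telemetry.current_finger_force(): force on a finger pad.
Only numpy, scipy, OpenCV 4.12 (cv2) and the standard library are available. Lean on these libraries where they do the work, as an engineer would, in place of code of your own. Each camera call takes 0.05 s, during which the arm holds its last target. There are 200 camera calls.

### The job

Take the orange tool hanger from the bench, bring it to the open, flared end of the aluminium rail with its hook towards the robot, enter it there and slide it gently along inside the rail, past the yellow spring latch and against the rubber buffer of the red stop, until the latch snaps fully shut behind it; then let go. The red stop is clamped somewhere different each time, so feel for it: push no harder than the snap needs, some 10 N and never over 15 N, do not jam or ram it, and leave the other things on the bench where they are.

Things in the scene. Friction and masses are not known exactly. Their poses are not given: they have to be found in the camera images.
- hanger: Orange tool hanger, 0.1 to 0.2 kg, upright. Origin: underside centre; x along the rail when fitted (both ways alike), y away from its hook, z up. From below: black foot 40 (x) x 20 (y) mm, 0 to 10 mm high; steel neck 34 x 8, 10 to 18 high; orange saddle 40 x 30, 18 to 26 high; square orange stem 16 x 16, 26 to 76 high, to be gripped. Steel hook out to y = -56 mm, 13 to 34 high
- hanger_grip (a point): centre of the orange stem's gripping zone, 56 mm above the hanger's underside on its axis; gripped here, keep fingertips above the saddle top, 26 mm over the underside
- hanger_hook (a point): tip of the hanger's hook, 53 mm from its axis on its -y side and 31 mm above its underside
- rail: Aluminium rail fixed on two posts. Origin: on the bench under the mouth (open end); x along the rail inward, y to its back, z up. Level channel floor 140 mm above the bench, 32 mm wide, from x = -50 mm (bare apron before the mouth, where the hanger's foot can be set down) to the closed end at x = 270 mm. Nothing on it stands over 37 mm above that floor
- rail_mouth (a point): Middle of the channel floor at the mouth. Inside, the channel is 24 mm wide and 12 high under two lips 4 mm thick, with an 11 mm slot between them for the neck; over the first 15 mm (x) channel and slot flare to 32 and 19 mm at the mouth. The foot slides on the floor, the neck stands in the slot, the saddle passes 2 mm over the lips
- rail_mid (a point): Middle of the slot at the lips' upper face, 135 mm in. A yellow spring latch on the red stop reaches over the slot from the rail's back. The saddle meets its ramp about 61 mm before home and shoves it aside (sideways push up to 2 N, drag 0.5 to 3 N); it snaps shut behind the saddle when the hanger is pushed just past home, and then holds it, squeezed, against the buffer
- rail_end (a point): Top of the closed end, 270 mm in. Before it a red stop is clamped on the rail so that the latched (home) hanger's centre is at some unmeasured place 120 to 180 mm in from the mouth. Its black spring buffer meets the saddle 4 mm before home: 3 N + 1.2 N per mm, hard end after 12 mm (17 N). With drag the snap takes a push of 8 to 11 N
- blue_hanger: a like hanger in blue, not to be used
- grey_hanger: a like hanger in grey, not to be used
- jar: glass jar with a brass lid, 72 mm wide, 85 mm high, bystander
- bowl: white bowl, 110 mm wide, 45 mm high, bystander
- mallet: hammer lying on the bench, 240 mm long, bystander
- strop: dark wooden block 150 x 50 x 22 mm, bystander
- knife: spatula-like leather tool 180 mm long, lying, bystander

How it is judged:
On the way:
1. the hanger is in the rail, its foot under the lips and its hook towards the robot (x of hanger in the frame of rail between 0.03 and 0.1 m and y of hanger in the frame of rail between -0.004 and 0.004 m and z of hanger in the frame of rail between 0.136 and 0.1445 m and angle between the x axis of hanger and the x axis of rail, either way round below 0.12 rad and y of hanger_hook in the frame of rail below -0.03 m), for 0.1 s.
At the end, for the whole second after the job is handed in: Orange hanger at rest in the rail, 110 mm or more in, foot on the channel floor, centred within 4 mm, in line within 0.12 rad, hook towards the robot, and caught between latch and buffer: with the gripper off it, rail, latch and buffer still squeeze it with over 9 N in all (x of hanger in the frame of rail above 0.11 m and y of hanger in the frame of rail between -0.004 and 0.004 m and z of hanger in the frame of rail between 0.136 and 0.1445 m and angle between the x axis of hanger and the x axis of rail, either way round below 0.12 rad and y of hanger_hook in the frame of rail below -0.03 m and contact force between hanger and rail above 9 N and linear speed of hanger below 0.01 m/s and contact force between hanger and the fingers below 0.05 N); the robot touches nothing.
It fails at once if inside the rail the hanger is rammed or jammed (all its contacts with rail, stop, buffer and latch together over 32 N) (contact force between hanger and rail above 32 N and x of hanger in the frame of rail above 0.05 m).
It fails at once if the hanger is knocked hard against the rail anywhere (over 80 N) (contact force between hanger and rail above 80 N).
It fails at once if the arm or fingers lean on the rail or its stop with more than 8 N (contact force between any of the fingers, the arm and rail above 8 N).
It fails at once if another thing on the bench is moved by more than 30 mm (distance of any of blue_hanger, grey_hanger, jar, bowl, mallet, strop, knife from where it was at the start of the episode above 0.03 m).
It also fails if it takes over 72 s, if anything falls off the work surface, if the arm or the gripper's body presses on something with over 40 N, if the wrist force passes 120 N, or if a joint passes its speed limit or range.

## Working session

There is one attempt and no reset: what is moved stays moved. The work goes in short steps, each a Python script; the robot and the scene stay as the last script left them, time stands still between calls to the robot, and variables do not carry over. Pictures are saved under pics/ and viewed, at most 10 in all, crops included, and the job is handed in when it is done.

```bash
ls; mkdir -p pics
python3 - <<'E'
from plant import r, gripper_to, inverse_kinematics, vision, models, telemetry
import cv2, numpy as np
ims=[]
for c in ("scene","top"):
    im=vision.snapshot(c); ims.append(im)
    cal=vision.get_calibration(c); print(c,{k:np.round(v,3).tolist() for k,v in cal.items()})
    for n in ("hanger","hanger_grip","hanger_hook","rail","rail_mouth","rail_mid","rail_end","blue_hanger","grey_hanger","jar","bowl","mallet"):
        print(n,[(np.round(d["at"],3).tolist(),round(d["score"],2)) for d in models.mark_of(n,c)[:2]])
    cv2.imwrite(f"pics/{c}0.png",im[:,:,::-1])
print(telemetry.current_t(), telemetry.current_tool_rot())
E
```

```text
pics
scene {'fx': 465.626, 'fy': 465.626, 'cx': 276.054, 'cy': 209.843, 'position': [1.225, 0.844, 1.048], 'orientation': [-0.131, 0.298, 0.853, -0.408]}
hanger [([0.563, 0.304, -0.004], 0.54)]
hanger_grip [([0.566, 0.3, 0.055], 0.8), ([0.518, 0.28, 0.032], 0.44)]
hanger_hook [([0.519, 0.279, 0.034], 0.65), ([0.774, -0.013, 0.003], 0.41)]
rail [([0.557, 0.017, 0.001], 0.69)]
rail_mouth [([0.554, 0.022, 0.139], 0.66)]
rail_mid [([0.549, -0.112, 0.153], 0.74)]
rail_end [([0.542, -0.248, 0.16], 0.98)]
blue_hanger [([0.429, 0.355, -0.002], 0.64)]
grey_hanger [([0.472, 0.22, 0.001], 0.64), ([0.54, -0.252, 0.156], 0.56)]
jar [([0.774, -0.015, 0.003], 0.56), ([0.565, 0.299, 0.056], 0.53)]
bowl [([0.741, 0.197, 0.002], 0.94)]
mallet [([0.352, -0.37, 0.001], 0.67)]
top {'fx': 418.715, 'fy': 418.715, 'cx': 276.417, 'cy': 204.472, 'position': [0.334, -0.037, 1.368], 'orientation': [0.063, -0.699, 0.711, -0.05]}
hanger [([0.563, 0.305, 0.001], 0.49)]
hanger_grip [([0.566, 0.307, 0.057], 0.56), ([0.555, 0.019, 0.14], 0.37)]
hanger_hook []
rail [([0.554, 0.023, 0.0], 0.89)]
rail_mouth [([0.557, 0.022, 0.141], 0.74)]
rail_mid [([0.548, -0.114, 0.151], 0.81)]
rail_end [([0.542, -0.249, 0.159], 0.95)]
blue_hanger [([0.431, 0.353, 0.004], 0.56)]
grey_hanger [([0.471, 0.225, 0.0], 0.7), ([0.683, 0.386, -0.003], 0.45)]
jar [([0.772, -0.011, 0.003], 0.95)]
bowl [([0.741, 0.194, -0.004], 0.58), ([0.562, -0.463, -0.004], 0.42)]
mallet [([0.348, -0.374, -0.0], 0.86), ([0.565, 0.303, 0.057], 0.51)]
1.3 [ 4.31121240e-06  9.78464727e-01  2.06414093e-01 -3.50883206e-06]
```

View pics/scene0.png

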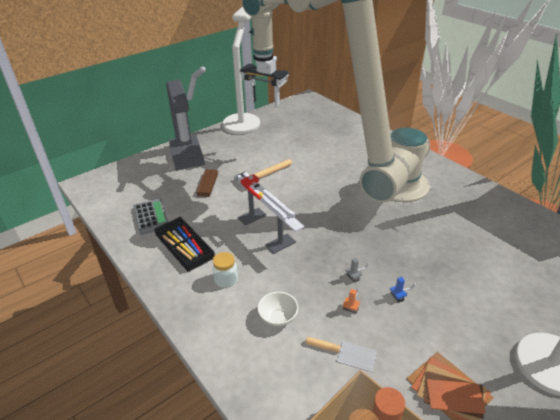

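View pics/top0.png

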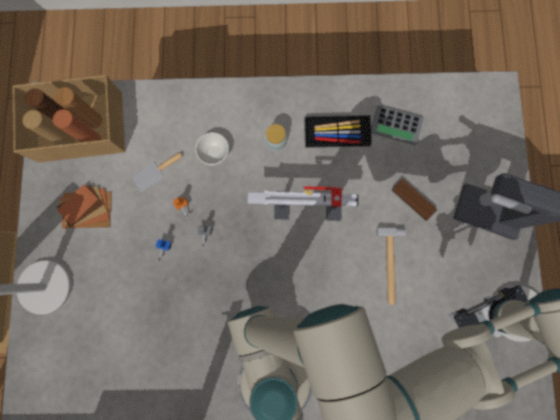

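Pictures agree with the networks: orange hanger at scene (352,298), top (181,203); rail from mouth at top (250,198) to the end at (355,200), red stop at about (322,192). Now close looks with the wrist camera on the way.

```bash
cat > h.py <<'E'
from plant import r, gripper_to, inverse_kinematics, vision, models, telemetry
import cv2, numpy as np
from scipy.spatial.transform import Rotation as R
def q(yaw):  # tool down, closing axis (tool y) at this yaw
    c,s=np.cos(yaw),np.sin(yaw)
    x,y,z,w=R.from_matrix(np.array([[-s,c,0],[c,s,0],[0,0,-1]])).as_quat()
    return [w,x,y,z]
q=lambda yaw:(lambda v:[v[3],v[0],v[1],v[2]])(R.from_matrix(np.array([[-np.sin(yaw),np.cos(yaw),0],[np.cos(yaw),np.sin(yaw),0],[0,0,-1]]).T.T).as_quat())
def mk(n,c):
    return [(np.round(d["at"],4).tolist(),round(d["score"],2)) for d in models.mark_of(n,c)[:2]]
E
sed -i '/^def q/,/^    return \[w/d' h.py
python3 - <<'E'
from h import *
M=R.from_quat(np.roll(q(0.3),-1)).as_matrix(); print(np.round(M,2).tolist(), np.linalg.det(M))
hy=np.arctan2(-.024,-.046)+np.pi/2; ry=np.arctan2(-.27,-.0125)
for k in (0,np.pi,-np.pi):
    for p,y in (([.565,.303,.12],hy),([.555,.04,.25],ry+(0 if abs(np.angle(np.exp(1j*(ry-hy))))<1.57 else np.pi))):
        j=inverse_kinematics(p,q(y+k)); print(k,y,None if j is None else np.round(j,2))
print(hy,ry)
E
```

```text
[[-0.3, 0.96, 0.0], [0.96, 0.3, 0.0], [0.0, 0.0, -1.0]] 1.0000000000000002
0 -1.0899090465995607 [ 0.38  0.45  1.52 -0.    1.17  1.47]
0 -1.6170595892192536 [-0.05  0.24  1.51 -0.    1.39  1.56]
3.141592653589793 -1.0899090465995607 [ 0.38  0.45  1.52 -0.    1.17 -1.67]
3.141592653589793 -1.6170595892192536 [-0.05  0.24  1.51 -0.    1.39 -1.58]
-3.141592653589793 -1.0899090465995607 [ 0.38  0.45  1.52 -0.    1.17 -1.67]
-3.141592653589793 -1.6170595892192536 [-0.05  0.24  1.51 -0.    1.39 -1.58]
-1.0899090465995607 -1.6170595892192536
```

```bash
python3 - <<'E'
from h import *
def look(p,yaw,name,things):
    r.move_to(p,q(yaw)); cal=vision.get_calibration("wrist"); im=vision.snapshot("wrist")
    cv2.imwrite(f"pics/{name}.png",im[:,:,::-1])
    print(name,np.round(cal["position"],3),np.round(R.from_quat(np.roll(cal["orientation"],-1)).as_matrix()[:,2],2),telemetry.current_t())
    for n in things: print(n,mk(n,"wrist"))
look([.50,-.06,.40],-1.617,"w_rail",("rail_mouth","rail_mid","rail_end","rail"))
look([.53,.28,.26],-1.09,"w_hang",("hanger","hanger_grip","hanger_hook"))
E
python3 -c "
import cv2,numpy as np
a=[cv2.imread(f'pics/{n}.png') for n in('w_rail','w_hang')]
cv2.imwrite('pics/pair.png',cv2.resize(np.vstack(a),None,fx=.7,fy=.7))"
```

```text
w_rail [ 0.585 -0.065  0.555] [-0.29  0.01 -0.96] 3.375
rail_mouth [([0.5488, 0.0222, 0.1392], 0.71)]
rail_mid [([0.5449, -0.115, 0.1584], 0.92)]
rail_end [([0.5432, -0.2474, 0.1525], 0.55)]
rail [([0.5508, 0.0206, -0.0023], 0.63)]
w_hang [0.606 0.318 0.416] [-0.25 -0.13 -0.96] 5.0083
hanger [([0.5671, 0.3027, -0.0007], 0.76)]
hanger_grip [([0.5646, 0.3006, 0.0531], 0.65), ([0.5122, 0.2811, 0.0327], 0.27)]
hanger_hook [([0.5141, 0.281, 0.0281], 0.63)]
```

View pics/pair.png

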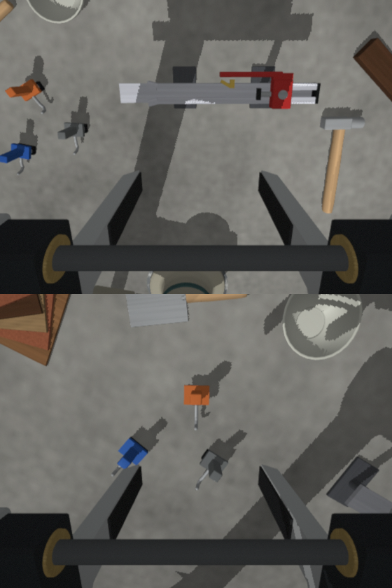

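Wrist views: orange hanger at (197,395 lower half), its hook pointing straight down the image, so the gripper yaw already suits it; neighbours are clear of the fingers. Rail horizontal in the upper view, mouth left. Grasp.

Run:
```python
from h import *
y=-1.11; p=[.5660,.3025]
r.move_to(p+[.14],q(y)); gripper_to(.06); 
print(r.move_l(p+[.067],vel=.08,guard=6), telemetry.current_ee_pos())
gripper_to(0.0,45); print(telemetry.current_opening(),telemetry.current_finger_force(),telemetry.current_ee_pos())
f0=telemetry.current_wrist_force()
r.move_l(p+[.30],vel=.2); print(telemetry.current_wrist_force()-f0,telemetry.current_wrist_force(),telemetry.current_opening())
im=vision.snapshot("wrist"); cv2.imwrite("pics/held.png",im[:,:,::-1])
tc=np.array(telemetry.current_ee_pos()); M=R.from_quat(np.roll(telemetry.current_tool_rot(),-1)).as_matrix()
for c in ("wrist","scene","top"):
    if c!="wrist": vision.snapshot(c)
    for n in ("hanger_grip","hanger_hook","hanger"):
        print(c,n,[(np.round(M.T@(np.array(d["at"])-tc),4).tolist(),round(d["score"],2)) for d in models.mark_of(n,c)[:1]])
print(telemetry.current_t())
```

```text
False [0.566466   0.30271138 0.06756168]
0.015595576805858484 44.9995082616806 [0.56583642 0.302401   0.06677223]
[ 0.45987231 -0.53795998  0.89438488] [ 0.44885008  0.2293806  -0.2316033 ] 0.015403355059797424
wrist hanger_grip [([-0.0009, 0.0034, 0.0103], 0.76)]
wrist hanger_hook [([-0.0567, -0.0029, 0.0373], 0.88)]
wrist hanger [([-0.0009, 0.0001, 0.0658], 0.64)]
scene hanger_grip [([-0.0022, 0.0017, 0.0114], 0.66)]
scene hanger_hook [([-0.0515, 0.0016, 0.0334], 0.6)]
scene hanger [([-0.1, -0.1075, 0.303], 0.43)]
top hanger_grip [([-0.0044, -0.0001, 0.065], 0.6)]
top hanger_hook [([-0.0545, -0.0011, 0.0376], 0.71)]
top hanger [([-0.0028, -0.0018, 0.0637], 0.56)]
10.1667
```

View pics/held.png

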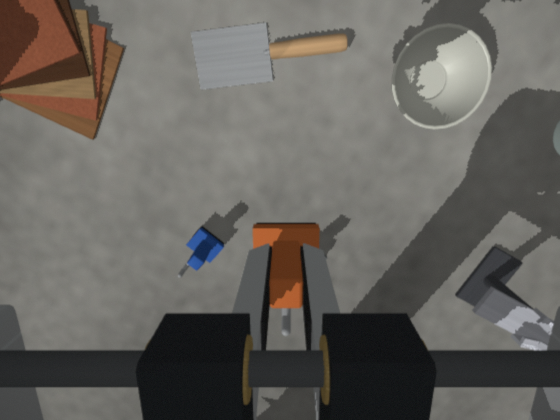

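Gripped square: in the wrist view the saddle (287,235) and hook (285,320) are in line with the fingers; hanger sits about 1.5 mm towards the hook from the TCP. On to a hover before the mouth.

```bash
cat >> h.py <<'E'
RY=-1.611; U=np.array([np.cos(RY),np.sin(RY),0]); V=np.array([-U[1],U[0],0]); MO=np.array([.5530,.0218,0])
OFF=np.array([0,-.0015,-.0668])   # hanger origin relative to TCP, in rail axes
def tcp(x,y,z): 
    a=np.array([x,y,z])-OFF; return (MO+a[0]*U+a[1]*V+[0,0,a[2]]).tolist()
def rail(p):
    d=np.asarray(p)-MO; return np.array([d@U,d@V,d[2]])
def hang(): return rail(telemetry.current_ee_pos())+OFF
def F():
    f=np.asarray(telemetry.current_wrist_force()); return np.round([f@U,f@V,f[2]],2)
E
python3 - <<'E'
from h import *
r.move_to(tcp(-.035,0,.23),q(RY)); r.move_l(tcp(-.035,0,.16),vel=.12); r.hold(.3)
print("hang",hang(),F(),telemetry.current_t())
for c in ("wrist","scene","top"):
    im=vision.snapshot(c)
    cv2.imwrite(f"pics/ap_{c}.png",im[:,:,::-1])
    for n in ("rail_mouth","rail_mid","rail_end","hanger","hanger_grip","hanger_hook"):
        print(c,n,[(np.round(rail(d["at"]),4).tolist(),round(d["score"],2)) for d in models.mark_of(n,c)[:1]])
E
```

```text
hang [-0.03501527  0.00032676  0.16066654] [ 1.21  0.12 -0.31] 12.1667
wrist rail_mouth [([-0.0016, -0.0004, 0.1393], 0.77)]
wrist rail_mid [([0.1368, 0.0004, 0.1557], 0.75)]
wrist rail_end []
wrist hanger [([-0.0349, -0.0005, 0.1585], 0.75)]
wrist hanger_grip [([-0.0347, 0.0023, 0.2132], 0.83)]
wrist hanger_hook [([-0.0353, -0.0546, 0.1902], 0.62)]
scene rail_mouth [([0.0003, 0.002, 0.1395], 0.85)]
scene rail_mid [([0.1351, -0.0002, 0.1558], 0.69)]
scene rail_end [([0.2713, -0.0014, 0.157], 0.57)]
scene hanger [([0.4843, 0.0305, -0.0012], 0.72)]
scene hanger_grip [([-0.0349, 0.0011, 0.2155], 0.59)]
scene hanger_hook [([-0.3673, 0.1162, 0.0009], 0.6)]
top rail_mouth [([0.0018, 0.0001, 0.1399], 0.76)]
top rail_mid [([0.1323, 0.0025, 0.1561], 0.89)]
top rail_end [([0.2736, 0.0015, 0.1565], 0.56)]
top hanger [([-0.0352, -0.0009, 0.1627], 0.37)]
top hanger_grip [([-0.0352, -0.0023, 0.2166], 0.38)]
top hanger_hook [([-0.0379, -0.0593, 0.1901], 0.55)]
```

View pics/ap_wrist.png

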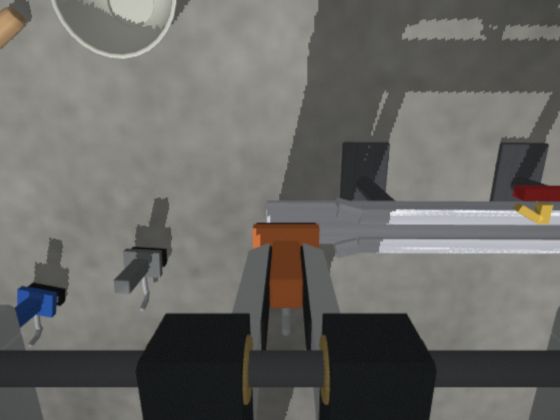

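The wrist view shows the hanger over the apron with the slot (dark strip, y≈230–240) level with the saddle and the rail parallel to the image; the marks agree within 2 mm. Lower by touch, lift slightly, enter.

Run:
```python
from h import *
r.move_l(tcp(-.030,0,.146),vel=.06); r.hold(.2); f0=F()
print(r.move_l(tcp(-.030,0,.136),vel=.01,guard=2.5),hang(),F()-f0)
z=hang()[2]+.0008
r.move_l(tcp(-.030,0,z),vel=.02); r.hold(.2); print(hang(),F()-f0)
for x in (-.02,-.01,0,.01,.02,.03):
    g=r.move_l(tcp(x,0,z),vel=.03,guard=4); print(x,g,np.round(hang(),4),F()-f0)
    if g: break
print(z,f0,telemetry.current_t())
```

```text
True [-3.00244552e-02  3.01560198e-05  1.39920802e-01] [-0.27 -0.97  6.18]
[-0.02998185 -0.00028874  0.1402905 ] [-0.13 -0.82  0.9 ]
-0.02 False [-0.0198  0.      0.1408] [ 0.07 -0.95 -0.58]
-0.01 False [-0.0098  0.      0.1407] [-0.05 -1.24  0.16]
0 False [0.0003 0.0002 0.1408] [ 1.   -0.28  0.71]
0.01 False [0.0104 0.0002 0.1408] [-0.91 -0.59  0.82]
0.02 False [0.0205 0.0002 0.1408] [ 0.65  0.49 -0.18]
0.03 False [0.0306 0.0002 0.1408] [2.49 0.6  0.19]
0.14072080157885333 [-0.17  1.04 -1.32] 17.8167
```

Run:
```python
from h import *
z=.1407
r.move_l(tcp(.045,0,z),vel=.03,guard=4); r.hold(.2); f0=F(); print(hang(),f0)
e=[]
for s in (1,-1):
    g=r.move_l(tcp(.045,s*.004,z),vel=.008,guard=2.5); e.append(hang()[1]); print(s,g,np.round(hang(),4),F()-f0)
    r.move_l(tcp(.045,0,z),vel=.02)
print(e,np.mean(e))
f0=F()
r.move_l(tcp(.045,np.mean(e),z),vel=.01); r.hold(.2); print(hang(),F(),telemetry.current_t(),telemetry.current_opening())
```

```text
[4.53282692e-02 9.29458912e-05 1.40760055e-01] [ 1.71  2.6  -0.66]
1 True [0.0447 0.003  0.1399] [-2.35 -1.98  2.66]
-1 True [0.0449 0.0002 0.1403] [-1.51 -1.68 -0.58]
[np.float64(0.002966570142670872), np.float64(0.00017645953441201064)] 0.0015715148385414413
[0.04497968 0.00132489 0.14060646] [ 0.16  0.34 -1.46] 20.525 0.01546335177743282
```

```bash
cat >> h.py <<'E'
def mF(n=5):
    a=[]
    for _ in range(n): r.hold(.02); a.append(F())
    return np.round(np.mean(a,0),2)
E
python3 - <<'E'
from h import *
z=.1406; y=.0015; x=.045; b=mF(10); print("bias",b,telemetry.current_t())
while x<.18:
    x+=.004
    g=r.move_l(tcp(x,y,z),vel=.035,guard=5); f=mF(3)-b
    print(round(x,3),g,np.round(hang()*1e3,1),f)
    if f[0]<-4.5 or g: break
    if abs(f[1])>3: y+=np.sign(f[1])*.0004
print(mF(10)-b,telemetry.current_t(),y)
E
```

```text
bias [ 0.05 -0.02 -0.75] 20.6917
0.049 False [ 49.2   1.5 140.6] [-0.05  0.47  0.19]
0.053 False [ 53.1   1.5 140.6] [-0.17 -0.21  0.08]
0.057 False [ 57.1   1.5 140.6] [ 0.13 -0.19 -0.29]
0.061 False [ 61.1   1.5 140.6] [ 0.32  0.15 -0.6 ]
0.065 False [ 65.1   1.5 140.6] [ 0.   -0.04 -0.49]
0.069 False [ 69.1   1.5 140.6] [ 0.23 -0.07 -0.17]
0.073 False [ 73.1   1.5 140.6] [-0.04 -0.12 -0.69]
0.077 False [ 77.1   1.5 140.6] [-0.22  0.06 -0.15]
0.081 False [ 81.1   1.5 140.6] [-0.72  0.42  0.27]
0.085 False [ 85.1   1.5 140.6] [ 0.21 -0.27  0.38]
0.089 False [ 89.1   1.5 140.6] [-0.02  0.25 -0.56]
0.093 False [ 93.1   1.5 140.6] [-0.68 -0.06 -0.03]
0.097 False [ 97.1   1.5 140.6] [-0.4   0.61 -0.18]
0.101 False [101.1   1.5 140.6] [-0.05 -0.09  0.2 ]
0.105 False [105.2   1.2 140.5] [-0.74 -1.55  0.16]
0.109 False [109.2   1.3 140.5] [-0.6  -1.3  -0.06]
0.113 False [113.7   1.4 140.6] [ 0.56 -1.85 -0.43]
0.117 False [117.4   1.5 140.6] [ 0.92 -1.31 -0.34]
0.121 False [121.3   1.5 140.6] [ 0.57 -1.45 -0.05]
0.125 False [125.3   1.5 140.6] [ 0.54 -1.63 -0.19]
0.129 False [129.4   1.5 140.6] [ 0.62 -1.67 -0.88]
0.133 False [133.4   1.5 140.6] [ 0.68 -1.32 -0.2 ]
0.137 False [137.4   1.5 140.6] [ 0.83 -1.31 -0.37]
0.141 False [141.4   1.5 140.6] [-0.06 -1.63 -0.36]
0.145 False [145.4   1.5 140.6] [-0.14 -0.92 -0.52]
0.149 False [149.4   1.5 140.6] [ 0.25 -1.92 -0.67]
0.153 False [153.4   1.5 140.6] [ 0.86 -1.47 -0.51]
0.157 False [155.8   1.4 140.6] [-5.23 -1.72  0.47]
[-5.27 -1.41  0.9 ] 29.725 0.0015
```

Run:
```python
from h import *
z=.1406; y=.0015; x=.157; b=np.array([.05,-.02,-.75]); p=0
while x<.175:
    x+=.0006
    r.move_l(tcp(x,y,z),vel=.02,guard=6); f=mF(6)-b
    print(round(x,4),np.round(hang()*1e3,1),f)
    if f[0]<-12 or f[1]>-.5: break
print(mF(10)-b,telemetry.current_t())
```

```text
0.1576 [156.3   1.4 140.6] [-5.8  -1.48  1.14]
0.1582 [156.6   1.5 140.6] [-5.84 -1.34  1.31]
0.1588 [157.    1.4 140.6] [-6.32 -1.61  1.01]
0.1594 [157.4   1.4 140.6] [-6.72 -1.36  0.97]
0.16 [157.8   1.4 140.6] [-7.61 -1.34  1.43]
0.1606 [158.4   1.5 140.6] [-6.95 -1.23  1.51]
0.1612 [158.6   1.5 140.6] [-7.59 -0.98  1.39]
0.1618 [159.    1.5 140.6] [-8.07 -1.07  1.4 ]
0.1624 [159.4   1.5 140.6] [-9.   -0.75  1.62]
0.163 [159.8   1.5 140.6] [-9.13 -1.01  1.72]
0.1636 [160.2   1.5 140.7] [-9.34 -0.71  1.87]
0.1642 [160.5   1.5 140.6] [-10.44  -1.12   1.89]
0.1648 [160.9   1.5 140.7] [-10.07  -0.97   1.71]
0.1654 [161.3   1.5 140.6] [-10.76  -0.9    2.4 ]
0.166 [161.7   1.5 140.7] [-11.11  -0.52   2.17]
0.1666 [162.1   1.5 140.7] [-11.75  -0.69   2.51]
0.1672 [162.5   1.5 140.7] [-11.65  -1.32   2.2 ]
0.1678 [162.9   1.5 140.7] [-12.84  -0.71   2.7 ]
[-12.88  -0.93   2.57] 36.1917
```

Run:
```python
from h import *
z=.1406; y=.0015; x=.1678; b=np.array([.05,-.02,-.75])
im=vision.snapshot("wrist"); cv2.imwrite("pics/push.png",cv2.resize(im[120:330,150:430,::-1],None,fx=2.6,fy=2.6))
while x>.1525:
    x-=.0012
    r.move_l(tcp(x,y,z),vel=.03); f=mF(4)-b
    print(round(x,4),np.round(hang()*1e3,1),f)
    if f[0]>1.5: break
print(telemetry.current_t())
```

```text
0.1666 [162.1   1.5 140.7] [-11.46  -0.76   2.16]
0.1654 [161.3   1.5 140.7] [-10.88  -1.12   2.27]
0.1642 [160.5   1.5 140.6] [-10.47  -0.76   1.98]
0.163 [159.8   1.5 140.6] [-9.06 -1.01  1.92]
0.1618 [159.    1.5 140.6] [-7.95 -1.31  1.33]
0.1606 [158.4   1.5 140.6] [-6.77 -1.28  0.55]
0.1594 [158.2   1.5 140.6] [-5.32 -1.38  1.13]
0.1582 [158.1   1.5 140.6] [-3.95 -1.14  0.29]
0.157 [157.8   1.5 140.6] [-0.41 -1.34 -0.22]
0.1558 [157.5   1.6 140.6] [ 5.13 -1.28 -1.98]
39.4083
```

View pics/push.png

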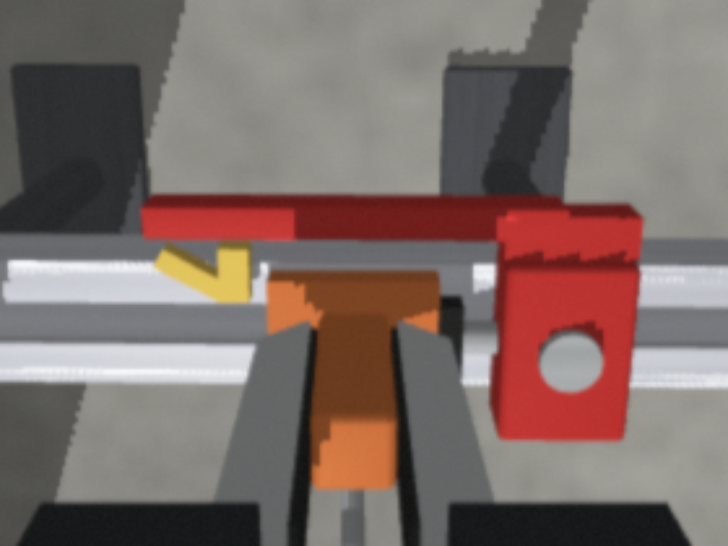

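Picture: yellow latch hook (235,270) sits behind the saddle's rear edge (268) with a gap while the buffer (450,330) is compressed; backing off, the force reversed stiffly at 158 mm, so the latch holds. Neutralise, set down, release.

Run:
```python
from h import *
y=.0012; b=np.array([.05,-.02,-.75])
r.move_l(tcp(.1569,y,.1401),vel=.02); print(np.round(hang()*1e3,1),mF(6)-b)
gripper_to(.036); print(np.round(hang()*1e3,1),mF(6)-b,telemetry.current_finger_force())
p=np.array(telemetry.current_ee_pos()); r.move_l((p+[0,0,.08]).tolist(),vel=.12)
r.move_l((p+[0,0,.13]).tolist(),vel=.15); r.hold(.2)
for c in ("wrist","top","scene"):
    im=vision.snapshot(c)
    if c=="wrist": cv2.imwrite("pics/done.png",im[:,:,::-1])
    for n in ("hanger","hanger_grip","hanger_hook"):
        print(c,n,[(np.round(rail(d["at"]),4).tolist(),round(d["score"],2)) for d in models.mark_of(n,c)[:1]])
print(telemetry.current_t())
```

```text
[157.6   1.5 140.6] [ 4.25 -1.67  1.76]
[156.6   1.2 140. ] [-0.28  0.18  0.96] 0.0
wrist hanger [([0.1548, 0.002, 0.1402], 0.98)]
wrist hanger_grip [([0.1591, 0.0026, 0.1927], 0.58)]
wrist hanger_hook [([0.156, -0.0549, 0.1689], 0.84)]
top hanger [([0.1583, -0.0013, 0.1401], 0.76)]
top hanger_grip [([0.1542, -0.0022, 0.1971], 0.65)]
top hanger_hook [([0.1521, -0.0535, 0.1697], 0.57)]
scene hanger [([0.1585, 0.0024, 0.1356], 0.46)]
scene hanger_grip [([0.158, 0.0031, 0.1929], 0.66)]
scene hanger_hook [([0.1548, -0.0495, 0.1734], 0.44)]
42.4917
```

View pics/done.png

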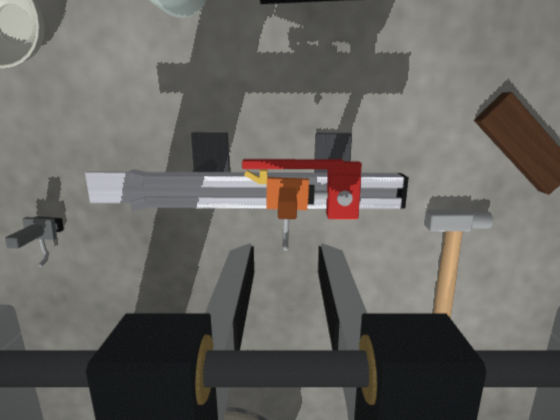

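```bash
python3 -c "
import cv2,numpy as np
a=cv2.imread('pics/done.png')[150:225,230:370]; b=cv2.imread('pics/w_rail.png')[90:165,300:440]
cv2.imwrite('pics/cmp.png',cv2.resize(np.vstack([a,b]),None,fx=4,fy=4,interpolation=cv2.INTER_CUBIC))"
```

```text
(no output)
```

View pics/cmp.png

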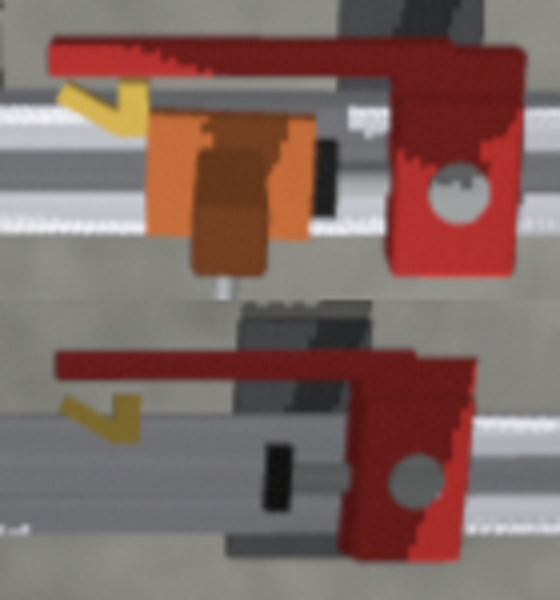

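The crop shows the latch nose (135,135) in front of the saddle's rear face. It reaches as far towards the slot as when free (lower half: nose about 42 px, scaled, from the buffer's centre line in both), and the buffer is squeezed, so it is fully shut.

```bash
python3 -c "
from plant import r
print(r.sign_off())"
```

```text
the job is handed in; nothing more can be done
None
```

I handed the job in with the orange hanger latched about 157 mm into the rail, hook towards the robot, the gripper clear and nothing else touched; the push peaked at about 13 N, above the 10 N or so you asked for but under the 15 N limit.

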